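# Set the sprung board holder to width and lay the circuit board in it

### The job

Set up the board holder for the circuit board that lies on the grey mat: pull the red spring knob right up to its stop, slide the jaw to the notch that fits the length of that board, and let the pin drop fully home there. Then lay that board in, component side up and either way round, flat on both ledges between the two jaws and about centred across them, let go and leave it at rest. Put it down gently rather than dropping it, and leave the other board and everything else on the bench where they are.

Things in the scene. Friction and masses are not known exactly. Their poses are not given: they have to be found in the camera images.
- holder: circuit-board holder screwed to the bench: grey base 76 x 236 x 10 mm, long along its own y; origin: centre of its underside. Two black jaws 70 mm wide, tops at z = 36 mm: a fixed one at the -y end (lip face at y = -75 mm) and one with the red knob that slides along +y. Between them runs a steel notched rack, no higher than 21.5 mm
- jaw_lip (a point): top of the sliding jaw at its lip face (z = 36 mm), mid-width; moves with the jaw. On each jaw an aluminium ledge 66 mm wide, top at z = 26.5 mm, reaches 8 mm in from the lip face towards the other jaw; the lip rises upright from it to z = 32 mm, then leans back 45 degrees to 36 mm as a lead-in
- jaw (a joint): place of the sliding jaw along the holder's +y, m, -0.001 to 0.065; the gap between lip faces is 72 mm + this. Notches at 0, 0.016, 0.032, 0.048, 0.064 (play 1 mm); their sloped mouths draw the pin in from 6 mm off. Starts in the 0.032 notch (gap 104 mm), which fits neither board: 0.048 (120 mm) fits the green 116 mm board, 0.016 (88 mm) the red 84 mm one. Slides at 1 to 2 N with the pin out
- plunger (a joint): lift of the sprung pin with its red knob, m: 0 pin fully home in a notch (the jaw is locked), 0.012 upper stop. The spring pulls it down with 6 N at 0, 11 N at the stop. The pin clears the rack's ridges when lifted more than about 0.009
- knob (a point): centre of the red knob, moves with jaw and pin: upright cylinder, diameter 24 mm, height 22 mm, on a thin stem over the sliding jaw, 24 mm outwards (holder +y) of its lip face. With the pin home its centre is at z = 57 mm (knob 46 to 68 mm); under it the jaw's flat top at 36 mm and a brass collar 20 mm across up to 43 mm
- long_seat (a point): fixed point of the holder, at x = 0, y = -15 mm, z = 26.5 mm in its frame, axes as the holder's: where the centre of the green board's underside belongs, at ledge height midway between the lips when the jaw stands at 0.048
- short_seat (a point): fixed point of the holder, at x = 0, y = -31 mm, z = 26.5 mm in its frame, axes as the holder's: where the centre of the red board's underside belongs, at ledge height midway between the lips when the jaw stands at 0.016
- green_board: long green board 70 (x) x 116 (y) x 3 mm, 0.16 kg, component side (+z) up, on the grey mat or the white pad. Origin: centre of the underside. In its middle a yellow transformer 32 (x) x 34 (y) mm, 3 to 29 mm above the underside, good to grip; nothing else stands within |y| < 25 mm. Other parts near the ends, to 24 mm high. In the holder its y lies along the holder's y
- red_board: short red board 70 (x) x 84 (y) x 3 mm, 0.13 kg, component side (+z) up, on the grey mat or the white pad. Origin: centre of the underside. In its middle a yellow transformer 32 (x) x 34 (y) mm, 3 to 29 mm above the underside, good to grip; nothing else stands within |y| < 25 mm. Other parts near the ends, to 19 mm high. In the holder its y lies along the holder's y
- mat: grey mat 220 x 240 x 2 mm fixed flat on the bench, origin at the centre of its underside; the board for the job (green or red) lies on it, and the tweezers
- pad: white pad 140 x 150 x 2 mm fixed flat on the bench at the robot's left, origin at the centre of its underside; the board that waits lies on it, to be left alone
- tweezers: dark steel tweezers 120 mm long, 8 mm high, lying along their own y; origin at the centre of the underside. Leave alone
- flux_jar: white jar with red cap, 44 mm in diameter, 38 mm high; origin at the centre of the underside. Leave alone
- solder_spool: blue spool of solder standing flat, 56 mm in diameter, 38 mm high; origin at the centre of the underside. Leave alone
- parts_dish: white dish 70 x 95 x 14 mm; origin at the centre of the underside. Leave alone
- screwdriver: green-handled screwdriver 160 mm long, lying along its own x, handle to -x; origin under its middle. Leave alone
- multimeter: red multimeter 150 x 78 x 45 mm lying flat; origin at the centre of the underside. Leave alone
There are look-alikes about, which are no part of the job. There is more than one size of the red_board; the job needs the largest.

How it is judged:
By the outcome, as a careful person would: the job done as asked, in the order asked, and still so for the second after the job is handed in, with the robot touching nothing.
It also fails if it takes over 51 s, if anything falls off the work surface, if the arm or the gripper's body presses on something with over 40 N, if the wrist force passes 120 N, or if a joint passes its speed limit or range.

### The arm

A 6-joint arm with a two-finger parallel gripper is mounted at the origin on the work surface. World frame = base frame: x ahead of the robot, y to its left, z up, the work surface at z = 0. Lengths are in m, angles in degrees, forces in N, time in s.
With the tool pointing down it reaches from about 0.4 to 0.825 m from the base axis. Payload 7 kg.
Tool frame: the origin (TCP) lies midway between the tips of the shut fingers; the grasp point (between the pads) lies 19 mm behind it (r.grip_depth is the distance from the TCP to the grasp point, in m); z points along the fingers, y is the line along which they close (so a half turn about z gives the same grasp; the last joint's range is limited). The gripper opens to 88 mm and grips with 3 to 60 N. Pads are 19 mm wide; open, the fingers measure 130 mm over their backs; the gripper's body (78 mm by 193 mm) begins 47 mm behind the grasp point.
Start: joints at [16.507, 20.546, 0.682, 0, -70.136, -16.507], TCP at [0.675, -0, 0.227] pointing down, gripper open.
Joint ranges: [-176.03, 176.03], [-82.01, 121.73], [-58.28, 71.71], [-173.87, 95.51], [-174.79, -0.11], [-173.66, 173.66]. Speed limits (degrees/s): [136.94, 136.94, 172.46, 180, 180, 180].

### API

Orientations are given as [roll, pitch, yaw] about the fixed x, y, z axes, in that order (R = Rz(yaw) Ry(pitch) Rx(roll)).
In Python, from plant import r, capture, close_job, search_frame, outline_of gives the robot as it stands.
- The arm moves only by the shell command python3 -m creep 'ROWS' [FORCE]. ROWS is JSON, a list of rows, each a list of 7 numbers: the finger opening in mm, from 0 to 87.6, then the shift along the world's x, y, z in units of 25 mm (1.0 is 25 mm), then the turn, a rotation vector about the world's x, y, z in degrees. In form: [[hand, x, y, z, ax, ay, az], ...]. A call has 1 to 8 rows; each row shifts and turns the commanded pose from where the row before left it; what a row does not reach is not made up. A row lasts 1/12 s, in which the tool goes at most 41.7 mm and 7.16 degrees, less where a joint would pass 70% of its speed; a pose out of reach is approached as far as the arm can. A call is refused whole if a number of a shift passes 1 or a number of a turn 7.16, either way. A call with a gripper value outside its range is refused whole. The fingers move at their own pace and stop on an object; FORCE is the grip in N (left out, the last holds). Time passes only in rows, so rows that do not move let the fingers close. It gives the time, the measured TCP pose, the force, the opening and the grip force at its end, in the units of the state.
- r.get_state(): the state, without advancing time (a new reading comes with each control period).
- capture(name): name is "scene" or "side" or "wrist"; returns a dict with "frame" (400x640x3 uint8, red, green, blue), "K" (3x3 intrinsics, pixels), "origin" and "rotation" of the camera in the world. Camera axes: x right, y down, z forward; pixel columns grow to the right and rows downward; lengths in m; the calibration is good to about 2 mm. A picture is of the moment at which its call begins. There is no depth.
- close_job(): hands the job in; it is judged then, once.
Trained networks look in a picture, given as the dict that the camera call returned (one of the last four; its "shot" number tells which), for a name from the list of things; names that differ only in an ending like _2 or _b are one class to them, and where a whole thing is asked for, a point or a joint stands for the part that bears it (a point fixed in the world has none). Each returns a list of dicts, best first, with "conf" (0 to 1); they miss things now and then, are a little off and sometimes report something else, mostly with a low value. They report only what shows in the picture. A call takes as long as a camera call. They do not tell look-alikes from the thing itself.
- search_frame(picture, target): "bbox" ([left, top, right, bottom] in pixels, round what is visible of it).
- outline_of(picture, target): "region" (400x640 bool, what is visible of it) and "bbox" ([left, top, right, bottom] in pixels, round what is visible of it).
The state is a dict: "time_s": time; "joints": joint angles; "qd": joint speeds; "joint_torque": joint torques, N m; "tcp_pos": TCP position; "eef_rot": TCP orientation; "contact_force": force on the tool from outside, world axes, zero at the start; "moment": the same for the moment, N m; "gripper_width": finger opening in m; "gripper_force": force on a finger pad.
Only numpy, scipy, OpenCV 4.12 (cv2) and the standard library are available. Lean on these libraries where they do the work, as an engineer would, in place of code of your own. Each camera call takes 0.05 s, during which the arm holds its last target. There are 200 camera calls.

## Working session

There is one attempt and no reset: what is moved stays moved. The work goes in short steps, Python scripts to look and compute and a shell command to move; the robot and the scene stay as the last step left them, time stands still between calls to the robot, and variables do not carry over. Pictures are saved under pics/ and viewed, at most 10 in all, crops included, and the job is handed in when it is done.

```bash
ls; mkdir -p pics; python3 - <<'E'
from plant import *
import cv2,pickle
print(r.get_state())
for n in ["scene","side","wrist"]:
    c=capture(n); cv2.imwrite(f"pics/{n}0.png",c["frame"][:,:,::-1]); 
    print(n,c["K"].tolist(),c["origin"],c["rotation"].tolist() if hasattr(c["rotation"],'tolist') else c["rotation"])
    pickle.dump(c,open(f"{n}0.pkl","wb"))
    for t in ["green_board","red_board","mat","pad","holder","knob","jaw_lip"]:
        print(n,t,[(round(d["conf"],2),[int(v) for v in d["bbox"]]) for d in search_frame(c,t)][:4])
E
```

```text
pics
{'time_s': 0.0, 'joints': array([ 1.65081236e+01,  2.05932051e+01,  6.33290944e-01, -2.06487692e-02,
       -7.01347703e+01, -1.65076671e+01]), 'qd': array([-0.03101671,  0.07284121,  0.05638028,  0.0151335 ,  0.07458477,
        0.06802137]), 'joint_torque': array([-8.00930356e-04, -5.82726967e+01,  2.93058443e+01,  6.99745238e+00,
        6.93249181e-03, -2.06530804e-04]), 'tcp_pos': array([ 6.74511421e-01, -8.93271258e-06,  2.25597371e-01]), 'eef_rot': array([ 1.79903702e+02, -8.29585641e-03, -9.00065692e+01]), 'contact_force': array([ 0.13808799,  0.12369465, -0.23417926]), 'moment': array([-0.03078664, -0.00727441,  0.02417261]), 'gripper_force': 0.0, 'gripper_width': 0.08777409380644254}
scene [[485.71364858105693, 0.0, 317.75628506861295], [0.0, 485.71364858105693, 205.52168883398485], [0.0, 0.0, 1.0]] [1.29010448 0.48197265 1.44444556] [-148.9498648804158, 0.8591240622447597, 122.13071511557344]
scene green_board [(0.95, [346, 198, 383, 224])]
scene red_board [(0.73, [463, 273, 483, 294]), (0.6, [391, 278, 415, 298]), (0.55, [423, 240, 451, 273]), (0.19, [285, 245, 304, 
[... 656 characters left out ...]
2, 302])]
side pad [(0.83, [212, 280, 297, 339]), (0.25, [376, 190, 385, 204])]
side holder [(0.62, [264, 223, 384, 300]), (0.61, [365, 177, 415, 225])]
side knob [(0.47, [380, 191, 383, 202])]
side jaw_lip [(0.72, [367, 193, 393, 212])]
wrist [[281.0211250803655, 0.0, 321.430754749066], [0.0, 281.0211250803655, 196.89941299700908], [0.0, 0.0, 1.0]] [ 0.67478092 -0.06491878  0.38442064] [165.86431816858652, -0.03465336064277706, -179.99697132881457]
wrist green_board []
wrist red_board []
wrist mat [(0.77, [350, 214, 465, 290])]
wrist pad [(0.69, [427, 380, 444, 389])]
wrist holder [(0.68, [403, 0, 481, 147])]
wrist knob [(0.77, [447, 69, 470, 93])]
wrist jaw_lip [(0.44, [400, 0, 480, 145])]
```

View pics/scene0.png

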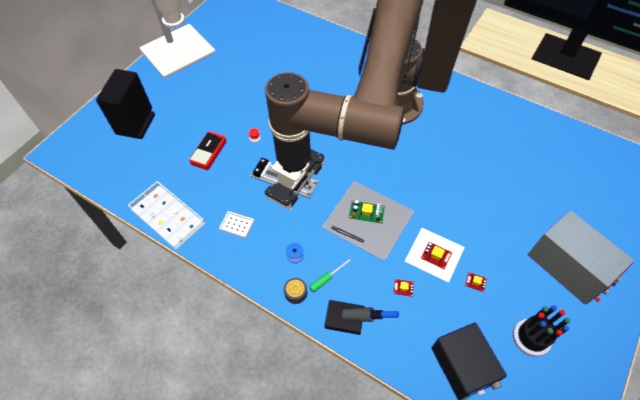

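View pics/side0.png

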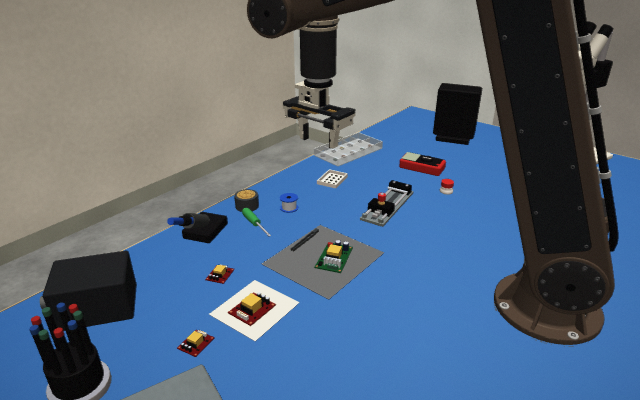

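The scene shows the green board on the grey mat at (366,211). The look-alikes are the red boards: one on the pad at (437,255), and smaller ones at (403,287) and (477,281). The job is therefore the green board, and the jaw goes to 0.048. The holder is near (285,175), under the gripper.

```bash
cat > h.py <<'E'
import numpy as np,cv2,pickle
from scipy.spatial.transform import Rotation as R
def rot(c): 
    a=np.array(c["rotation"],float)
    return a if a.shape==(3,3) else R.from_euler('xyz',a,degrees=True).as_matrix()
def p2w(c,uv,z):
    d=rot(c)@np.linalg.inv(c["K"])@np.array([uv[0],uv[1],1.0]); o=np.array(c["origin"])
    return o+d*(z-o[2])/d[2]
def w2p(c,p):
    q=c["K"]@(rot(c).T@(np.atleast_2d(p)-c["origin"]).T); return (q[:2]/q[2]).T
def rect(c,mask,z):
    ys,xs=np.nonzero(mask)
    w=np.array([p2w(c,(x+.0,y+.0),z)[:2] for x,y in zip(xs,ys)])*1000
    return cv2.minAreaRect(w.astype(np.float32))
E
python3 - <<'E'
from h import *; from plant import *
w,s,d=[pickle.load(open(f"{n}0.pkl","rb")) for n in ("wrist","scene","side")]
print("knob wrist",p2w(w,(458.5,81),.057),"side",p2w(d,(381.5,197),.057))
print("board scene transf top",p2w(s,(367,209),.029),"side",p2w(d,(334,252),.029))
for c in (s,d):
    for o in outline_of(c,"green_board")[:1]: print("green",o["conf"],rect(c,o["region"],.01))
    for o in outline_of(c,"mat")[:1]: print("mat",o["conf"],rect(c,o["region"],.002))
for o in outline_of(w,"holder")[:1]: print("holder",o["conf"],rect(w,o["region"],.02))
E
python3 -c "
import cv2
a=cv2.imread('pics/wrist0.png');b=cv2.imread('pics/scene0.png')[165:270,310:470]
cv2.imwrite('pics/c0.png',cv2.vconcat([cv2.resize(a,(640,400))[:300], cv2.copyMakeBorder(cv2.resize(b,None,fx=2.7,fy=2.7),0,0,0,640-432,0)]))"
```

```text
knob wrist [ 0.5253527  -0.11256915  0.057     ] side [ 0.52602203 -0.11141056  0.057     ]
board scene transf top [0.50399146 0.15984085 0.029     ] side [0.48937426 0.16642383 0.029     ]
green 0.74 ((762.7833862304688, 31.817352294921875), (68.86145782470703, 49.2001838684082), 33.150657653808594)
mat 0.77 ((520.7727661132812, 173.24057006835938), (222.4916229248047, 241.7483673095703), 0.3061138391494751)
green 0.93 ((495.6217041015625, 153.650634765625), (70.78848266601562, 137.1702423095703), 20.757455825805664)
mat 0.85 ((518.9064331054688, 171.36019897460938), (243.06602478027344, 220.45492553710938), 89.40532684326172)
holder 0.71 ((527.5751342773438, -129.20880126953125), (86.44644165039062, 163.0443115234375), 8.129672050476074)
```

View pics/c0.png

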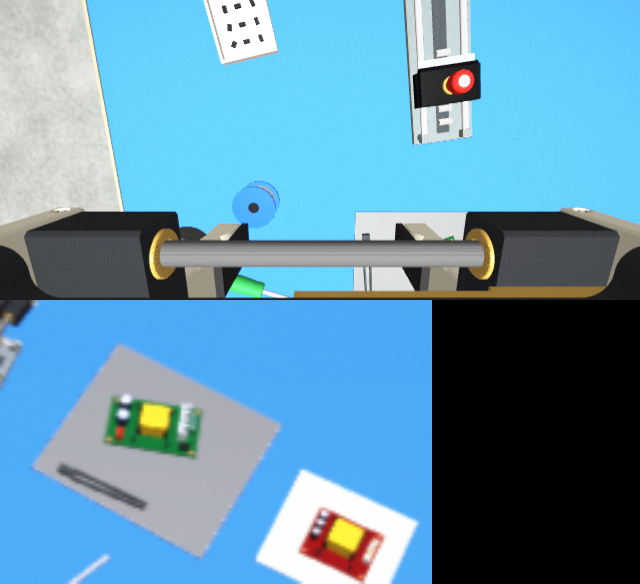

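The upper crop (wrist view) shows the red knob at (460,81) and the open end of the holder. The lower crop confirms the green board on the mat, with its yellow transformer, and the red board on the pad. I'll move over the holder.

```bash
python3 -m creep '[[87,-0.9,-0.2,0,0,0,0],[87,-0.9,-0.2,0,0,0,0],[87,-0.9,-0.2,0,0,0,0],[87,-0.9,-0.2,0,0,0,0],[87,-0.9,-0.2,0,0,0,0],[87,-0.9,-0.2,0,0,0,0],[87,-0.6,0,0,0,0,0],[87,0,0,0,0,0,0]]'
cat > look.py <<'E'
import sys
from h import *; from plant import *
c=capture("wrist"); n=sys.argv[1]; cv2.imwrite(f"pics/{n}.png",c["frame"][:,:,::-1]); pickle.dump(c,open(n+".pkl","wb"))
print(np.round(c["origin"],4),r.get_state()["tcp_pos"],r.get_state()["contact_force"])
for t,z in zip(sys.argv[2::2],sys.argv[3::2]):
    for o in outline_of(c,t)[:2]:
        ys,xs=np.nonzero(o["region"]); m=(xs.mean(),ys.mean())
        print(t,round(o["conf"],2),o["bbox"],"cent",np.round(m,1),np.round(p2w(c,m,float(z)),4),rect(c,o["region"],float(z)))
E
python3 look.py w1 knob .068 holder .01 jaw_lip .036 green_board .003
```

```text
time_s: 2.12
tcp_pos: [0.5225, -0.0304, 0.2273]
eef_rot: [-180.0, 0.0, -90.0]
contact_force: [-0.6, -0.2, -0.2]
gripper_width: 0.0872
gripper_force: 0.0
[ 0.5222 -0.0954  0.3851] [ 0.52411479 -0.03015136  0.22745762] [0.0865984  0.31178209 0.19399875]
knob 0.71 [310.8, 99.2, 329.1, 121.8] cent [319. 110.] [ 0.5248 -0.1121  0.068 ] ((524.5293579101562, -112.25460052490234), (21.668254852294922, 22.441450119018555), 45.8554801940918)
holder 0.94 [273.0, 1.6, 355.1, 166.8] cent [314.8  79.7] [ 0.5304 -0.1513  0.01  ] ((529.6076049804688, -144.91448974609375), (77.7444076538086, 199.39892578125), 8.468853950500488)
jaw_lip 0.94 [288.2, 80.6, 352.3, 135.5] cent [318.2 106.8] [ 0.5259 -0.1173  0.036 ] ((526.2242431640625, -117.46781158447266), (70.76458740234375, 52.607269287109375), 8.757183074951172)
green_board 0.97 [307.3, 266.1, 361.1, 287.5] cent [332.5 278.7] [0.5054 0.1288 0.003 ] ((504.3710021972656, 128.68316650390625), (38.74689865112305, 82.19744110107422), 89.9800033569336)
```

View pics/w1.png

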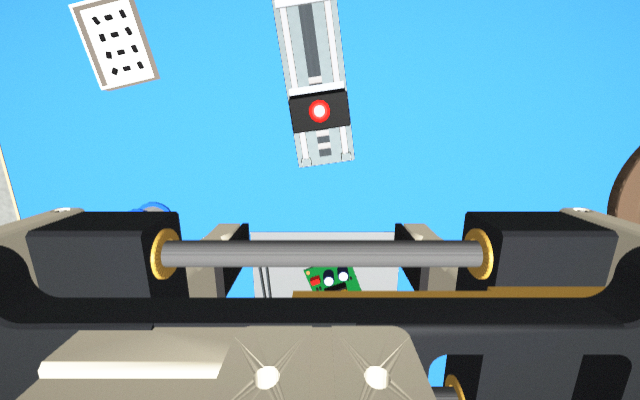

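```bash
python3 -m creep '[[87,0,-0.8,-0.7,0,0,4.3],[87,0,-0.8,-0.8,0,0,4.3],[87,0,-0.8,-0.8,0,0,0],[87,0,-0.88,-0.8,0,0,0],[87,0,0,-0.8,0,0,0],[60,0,0,-0.8,0,0,0],[60,0,0,-0.8,0,0,0],[60,0,0,0,0,0,0]]'
python3 look.py w2 knob .068 holder .01 jaw_lip .036
```

```text
time_s: 3.03
tcp_pos: [0.5228, -0.1123, 0.0849]
eef_rot: [179.6, 0.0, -81.5]
contact_force: [-1.2, -0.8, -0.6]
gripper_width: 0.0727
gripper_force: 0.0
[ 0.5334 -0.1765  0.2427] [ 0.52392585 -0.11230439  0.08696399] [ 0.43026259 -0.32803113  0.2459585 ]
knob 0.75 [297.9, 206.8, 331.3, 238.2] cent [317.9 223.3] [ 0.5252 -0.115   0.068 ] ((525.5477905273438, -115.68201446533203), (23.078596115112305, 23.537446975708008), 8.344375610351562)
holder 0.55 [265.8, 2.0, 373.5, 277.4] cent [318.3 119.3] [ 0.5349 -0.1814  0.01  ] ((530.9237670898438, -153.60943603515625), (77.94122314453125, 223.84188842773438), 8.105398178100586)
```

View pics/w2.png

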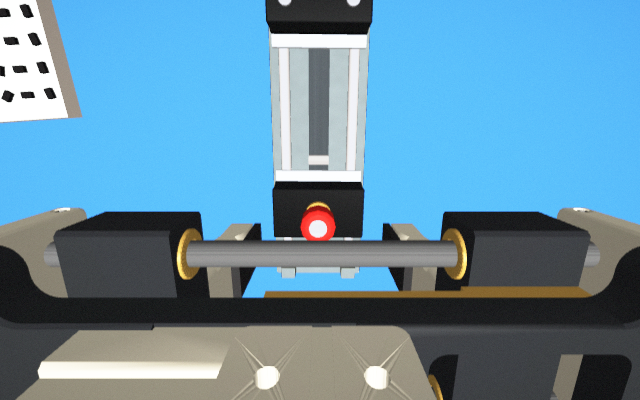

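```bash
python3 - <<'E'
from h import *
c=pickle.load(open("w2.pkl","rb"))
print("knobtop",p2w(c,(318,229),.068))
g=np.radians(8.5); ey=np.array([-np.sin(g),np.cos(g)])
f=c["frame"].astype(int)
print([(i,f[i,340].tolist()) for i in list(range(26,54,2))+list(range(164,190,2))])
E1=p2w(c,(271,110),.01);print()
for uv,z,hy in (((318.5,33),.0265,-75),((319,48),.0265,-67),((319,170),.0265,21),((318,229),.068,53)):
    p=p2w(c,uv,z)[:2]; print(hy,p,"origin",p-ey*hy/1000)
E
```

```text
knobtop [ 0.52455673 -0.1110847   0.068     ]
[(26, [16, 16, 19]), (28, [19, 19, 20]), (30, [19, 21, 20]), (32, [9, 8, 10]), (34, [188, 195, 209]), (36, [253, 254, 254]), (38, [252, 253, 254]), (40, [252, 253, 254]), (42, [252, 253, 254]), (44, [252, 253, 254]), (46, [252, 253, 254]), (48, [160, 165, 167]), (50, [187, 201, 205]), (52, [185, 201, 204]), (164, [193, 207, 210]), (166, [192, 208, 211]), (168, [190, 203, 206]), (170, [192, 201, 204]), (172, [253, 254, 254]), (174, [253, 254, 255]), (176, [253, 254, 255]), (178, [253, 254, 254]), (180, [246, 250, 252]), (182, [15, 17, 17]), (184, [22, 23, 22]), (186, [13, 17, 17]), (188, [22, 22, 24])]

-75 [ 0.54302444 -0.23799911] origin [ 0.53193874 -0.16382292]
-67 [ 0.54130375 -0.22871845] origin [ 0.53140052 -0.16245438]
21 [ 0.52873906 -0.14368029] origin [ 0.53184306 -0.16444963]
53 [ 0.52455673 -0.1110847 ] origin [ 0.53239062 -0.16350254]
```

```bash
python3 -m creep '[[60,0,0,-0.8,0,0,0],[50,0,0,-0.7,0,0,0],[40,0,0,-0.2,0,0,0],[30,0,0,0,0,0,0],[15,0,0,0,0,0,0],[15,0,0,0,0,0,0],[15,0,0,0,0,0,0],[15,0,0,0,0,0,0]]' 45
```

```text
time_s: 3.9
tcp_pos: [0.5254, -0.112, 0.0477]
eef_rot: [-179.9, -0.0, -81.4]
contact_force: [-2.3, -0.4, 5.4]
gripper_width: 0.023
gripper_force: 45.0
```

```bash
python3 -m creep '[[10,0,0,0,0,0,0],[10,0,0,0.1,0,0,0],[10,0,0,0.1,0,0,0],[10,0,0,0.1,0,0,0],[10,0,0,0.1,0,0,0],[10,0,0,0.06,0,0,0],[10,0,0,0,0,0,0],[10,0,0,0,0,0,0]]' 50
```

```text
time_s: 4.57
tcp_pos: [0.5252, -0.1119, 0.0579]
eef_rot: [-180.0, 0.0, -81.4]
contact_force: [3.5, -1.3, -10.8]
gripper_width: 0.0227
gripper_force: 50.0
```

```bash
python3 -m creep '[[10,0,0,0.06,0,0,0],[10,0,0,0.06,0,0,0],[10,0,0,0,0,0,0],[10,0,0,0,0,0,0]]' 50
```

```text
time_s: 4.9
tcp_pos: [0.5249, -0.1116, 0.06]
eef_rot: [180.0, 0.0, -81.4]
contact_force: [7.0, 1.3, -20.1]
gripper_width: 0.0229
gripper_force: 50.0
```

```bash
python3 -m creep '[[10,-0.024,0.16,0,0,0,0],[10,-0.024,0.16,0,0,0,0],[10,-0.024,0.16,0,0,0,0],[10,-0.024,0.16,0,0,0,0],[10,0,0,0,0,0,0],[10,0,0,0,0,0,0]]' 50; python3 look.py w3 knob .08 jaw_lip .036
```

```text
time_s: 5.4
tcp_pos: [0.5226, -0.0952, 0.0601]
eef_rot: [180.0, 0.1, -81.4]
contact_force: [7.7, 2.5, -20.9]
gripper_width: 0.023
gripper_force: 50.0
[ 0.5322 -0.1595  0.2178] [ 0.52262371 -0.09529687  0.06004351] [  7.32680602   1.96875832 -20.98931286]
knob 0.71 [306.7, 221.9, 340.7, 268.5] cent [321.4 232.9] [ 0.524  -0.1059  0.08  ] ((525.3455200195312, -99.46825408935547), (25.837459564208984, 18.163230895996094), 72.05626678466797)
jaw_lip 0.8 [272.1, 173.5, 373.1, 272.8] cent [321.5 202.9] [ 0.5245 -0.11    0.036 ] ((522.6295166015625, -94.85413360595703), (69.06837463378906, 68.9032974243164), 7.327347278594971)
```

View pics/w3.png

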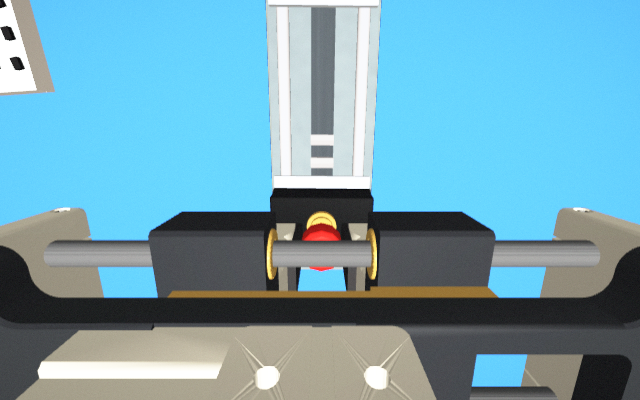

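The jaw has followed (ledge edge now at row 177), with the knob held at its stop. Now I'll lower the pin, nudge slightly and release.

```bash
python3 -m creep '[[10,0,0,-0.15,0,0,0],[10,0,0,-0.15,0,0,0],[10,0,0,-0.15,0,0,0],[10,0,0,-0.12,0,0,0],[10,0,0,-0.02,0,0,0],[10,0,0,0,0,0,0],[10,0,0,0,0,0,0]]' 50
```

```text
time_s: 6.13
tcp_pos: [0.5231, -0.0965, 0.0477]
eef_rot: [-179.9, -0.1, -81.4]
contact_force: [-0.1, 1.6, 5.4]
gripper_width: 0.0229
gripper_force: 50.0
```

```bash
python3 -m creep '[[60,0,0,0,0,0,0],[60,0,0,0,0,0,0],[60,0,0,0,0,0,0],[60,0,0,0.9,0,0,0],[60,0,0,1,0,0,0],[60,0,0.4,1,0,0,0],[60,0,0.9,1,0,0,0],[60,0,0.9,1,0,0,0]]'
python3 look.py w4 jaw_lip .036 knob .068
python3 -m creep '[[87,-0.1,1,1,0,0,0],[87,-0.1,1,1,0,0,0],[87,-0.1,1,0,0,0,0],[87,-0.1,1,0,0,0,0],[87,-0.1,1,0,0,0,0],[87,-0.1,1,0,0,0,0],[87,-0.1,1,0,0,0,0],[87,-0.1,1,0,0,0,0]]'
python3 -m creep '[[87,-0.1,1,0,0,0,0],[87,-0.1,1,0,0,0,0],[87,0,1,0,0,0,0],[87,0,0.6,0,0,0,0],[87,0,0,0,0,0,0],[87,0,0,0,0,0,0]]'
python3 look.py w5 green_board .003
python3 - <<'E'
import cv2
cv2.imwrite('pics/w45.png',cv2.resize(cv2.vconcat([cv2.imread(f'pics/w{i}.png')[:300] for i in (4,5)]),(640,600)))
E
```

```text
time_s: 6.8
tcp_pos: [0.5218, -0.0411, 0.1698]
eef_rot: [179.9, -0.0, -81.5]
contact_force: [1.3, 1.1, -0.3]
gripper_width: 0.0593
gripper_force: 0.0
[ 0.5315 -0.1053  0.3276] [ 0.52502201 -0.0381909   0.17523361] [2.21478146 3.13356019 5.60372851]
jaw_lip 0.87 [295.3, 105.2, 361.8, 157.1] cent [328.1 130.5] [ 0.5236 -0.1022  0.036 ] ((523.0822143554688, -101.78370666503906), (67.89007568359375, 50.91355895996094), 7.187034606933594)
knob 0.98 [318.3, 122.4, 340.6, 150.2] cent [328.9 137.1] [ 0.5229 -0.0969  0.068 ] ((523.2227783203125, -96.77776336669922), (22.69230079650879, 23.01398468017578), 8.502589225769043)
time_s: 7.62
tcp_pos: [0.5017, 0.1593, 0.2176]
eef_rot: [179.9, -0.1, -81.4]
contact_force: [0.8, -0.1, -0.2]
gripper_width: 0.0873
gripper_force: 0.0
time_s: 8.12
tcp_pos: [0.4971, 0.2488, 0.2176]
eef_rot: [179.9, -0.1, -81.4]
contact_force: [0.3, -0.2, -0.9]
gripper_width: 0.0871
gripper_force: 0.0
[0.5071 0.1849 0.3756] [0.49719653 0.24822662 0.21790394] [-0.33880748 -0.33607016 -0.17570187]
green_board 0.64 [296.6, 47.9, 369.2, 152.1] cent [332.2 101.3] [0.4973 0.1523 0.003 ] ((496.24798583984375, 155.29434204101562), (71.93323516845703, 117.86244201660156), 20.848485946655273)
```

View pics/w45.png

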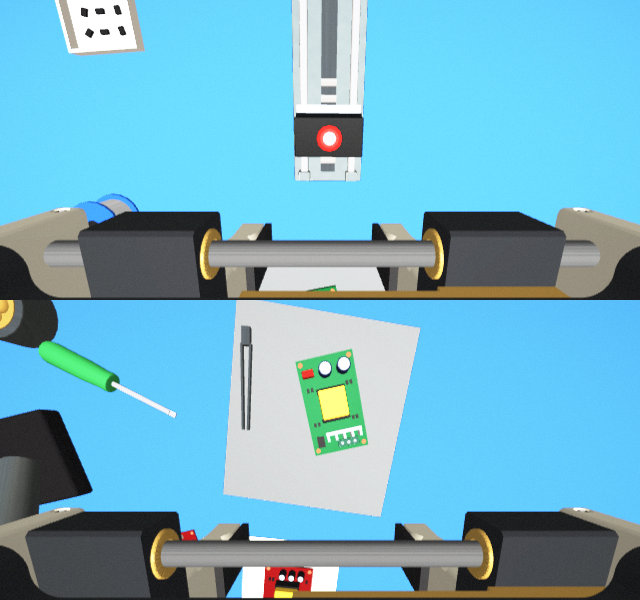

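Upper: the jaw is one notch further out, with the knob down. Lower: the green board lies on the mat with its transformer at about (333,103), tweezers to its left at (246,78). Checking the transformer position numerically.

```bash
python3 - <<'E'
from h import *
c=pickle.load(open("w5.pkl","rb")); f=c["frame"].astype(int)
m=(f[...,0]>200)&(f[...,1]>170)&(f[...,2]<130); m[:60]=0;m[150:]=0;m[:,:290]=0;m[:,380:]=0
print(m.sum(),rect(c,m,.031))
E
python3 -m creep '[[87,0,-0.7,-0.8,0,0,6.1],[87,0,-1,-1,0,0,6.1],[87,0,-1,-1,0,0,0],[87,0,-1,-1,0,0,0],[87,0,0,-1,0,0,0],[87,0,0,-1,0,0,0],[87,0,0,0,0,0,0],[87,0,0,0,0,0,0]]'
```

```text
201 ((497.1982421875, 157.99127197265625), (58.73088455200195, 103.80842590332031), 21.631135940551758)
time_s: 8.88
tcp_pos: [0.497, 0.155, 0.0734]
eef_rot: [179.8, -0.1, -69.3]
contact_force: [0.5, 0.5, 1.6]
gripper_width: 0.087
gripper_force: 0.0
```

```bash
python3 - <<'E'
from h import *
c=pickle.load(open("w5.pkl","rb")); hsv=cv2.cvtColor(c["frame"],cv2.COLOR_RGB2HSV)
m=cv2.inRange(hsv,(20,110,180),(35,255,255)); m[:60]=0;m[150:]=0;m[:,:290]=0;m[:,380:]=0
m=cv2.morphologyEx(m,cv2.MORPH_OPEN,np.ones((5,5),np.uint8)); print((m>0).sum(),rect(c,m>0,.031))
E
```

```text
828 ((496.4153747558594, 155.92318725585938), (31.50208282470703, 34.189422607421875), 20.917062759399414)
```

```bash
python3 -m creep '[[87,0,0.02,-0.9,0,0,0],[87,0,0.02,-0.9,0,0,0],[87,0,0,-0.5,0,0,0],[87,0,0,-0.23,0,0,0],[87,0,0,0,0,0,0],[87,0,0,0,0,0,0]]' 25
```

```text
time_s: 9.38
tcp_pos: [0.4985, 0.158, 0.0119]
eef_rot: [-179.9, 0.0, -69.2]
contact_force: [0.5, -0.2, 0.6]
gripper_width: 0.0872
gripper_force: 0.0
```

```bash
python3 -m creep '[[70,-0.04,-0.03,-0.08,0,0,0],[50,0,0,0,0,0,0],[36,0,0,0,0,0,0],[20,0,0,0,0,0,0],[20,0,0,0,0,0,0],[20,0,0,0,0,0,0],[20,0,0,0,0,0,0]]' 25; python3 -c "
from plant import r
print(r.get_state()['tcp_pos'],r.get_state()['eef_rot'])"
```

```text
time_s: 9.97
tcp_pos: [0.4966, 0.1568, 0.0086]
eef_rot: [-180.0, 0.0, -69.2]
contact_force: [-0.1, -0.2, -0.4]
gripper_width: 0.0458
gripper_force: 0.0
[0.49662013 0.15676661 0.00864245] [-1.79994526e+02  1.30810388e-04 -6.91945349e+01]
```

```bash
python3 -m creep '[[20,0,0,0,0,0,0],[20,0,0,0,0,0,0],[20,0,0,0,0,0,0],[20,0,0,0,0,0,0]]' 25
```

```text
time_s: 10.3
tcp_pos: [0.4965, 0.1567, 0.0085]
eef_rot: [180.0, -0.0, -69.2]
contact_force: [-0.1, -0.5, 0.4]
gripper_width: 0.0318
gripper_force: 25.0
```

```bash
python3 -m creep '[[20,0,0,0.3,0,0,0],[20,0,0,0.7,0,0,0],[20,0,0,0.9,0,0,0],[20,0,0,1,0,0,0],[20,0,0,1,0,0,0],[20,0,-0.5,0.7,0,0,0],[20,0.1,-0.8,0.3,0,0,-2],[20,0.2,-0.9,0,0,0,-3]]'
python3 -m creep '[[20,0.2,-1,0,0,0,-3],[20,0.2,-1,0,0,0,-3],[20,0.2,-1,0,0,0,-1.35],[20,0.2,-1,0,0,0,0],[20,0.2,-1,0,0,0,0],[20,0.2,-1,0,0,0,0],[20,0.1,-1,0,0,0,0],[20,0.1,-1,0,0,0,0]]'
python3 -m creep '[[20,0,-1,0,0,0,0],[20,0,-1,0,0,0,0],[20,0,-0.8,0,0,0,0],[20,0,-0.37,0,0,0,0],[20,0,0,0,0,0,0],[20,0,0,0,0,0,0]]'
python3 look.py w6 green_board .12
```

```text
time_s: 10.97
tcp_pos: [0.5048, 0.1023, 0.1339]
eef_rot: [-179.8, 0.1, -74.2]
contact_force: [-0.8, -0.5, -1.5]
gripper_width: 0.0319
gripper_force: 25.0
time_s: 11.63
tcp_pos: [0.5388, -0.0995, 0.1314]
eef_rot: [180.0, 0.0, -81.6]
contact_force: [0.3, 0.2, -2.7]
gripper_width: 0.0318
gripper_force: 25.0
time_s: 12.13
tcp_pos: [0.5387, -0.1777, 0.1311]
eef_rot: [180.0, 0.0, -81.6]
contact_force: [0.4, -0.4, -1.1]
gripper_width: 0.0318
gripper_force: 25.0
[ 0.5481 -0.2419  0.2889] [ 0.53888802 -0.17716882  0.13110365] [-0.17179128 -1.11077803 -1.22824929]
```

View pics/w6.png

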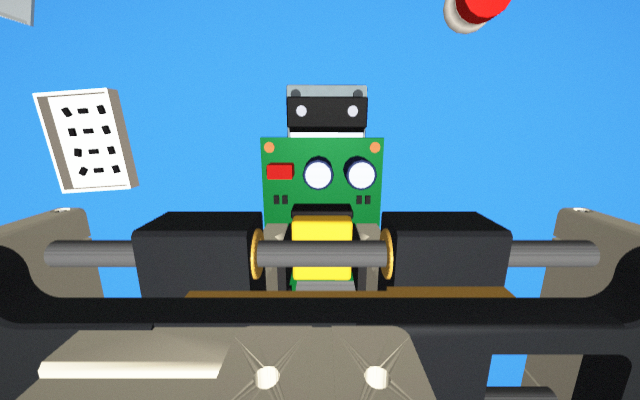

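```bash
python3 - <<'E'
from h import *
c=pickle.load(open("w6.pkl","rb")); f=c["frame"].astype(int)
print([(i,f[i,340].tolist()) for i in range(126,144)])
g=np.radians(8.5); A=np.array([[np.cos(g),np.sin(g)],[-np.sin(g),np.cos(g)]]); 
T=np.array([.5389,-.1772])
row=137
print([ (j,f[145,j].tolist()) for j in (258,260,261,262,263,264,380,382,383,384,385)])
print([ (j,f[115,j].tolist()) for j in (285,286,287,288,289,290,364,365,366,367,368,369)])
for n,uv,z in (("lip",(327,131.7),.0265),("edgeL",(262,137.3),.1275),("edgeR",(383,137.3),.1275),("jawL",(287.5,115),.036),("jawR",(367,115),.036)):
    print(n,np.round(A@(p2w(c,uv,z)[:2]-T)*1000,1))
E
```

```text
[(126, [42, 38, 41]), (127, [19, 24, 25]), (128, [17, 14, 14]), (129, [18, 21, 18]), (130, [15, 18, 17]), (131, [17, 13, 18]), (132, [183, 191, 201]), (133, [245, 248, 251]), (134, [250, 252, 254]), (135, [249, 252, 253]), (136, [249, 251, 253]), (137, [190, 221, 216]), (138, [55, 165, 91]), (139, [58, 175, 97]), (140, [59, 172, 96]), (141, [58, 175, 97]), (142, [57, 174, 96]), (143, [56, 170, 94])]
[(258, [82, 179, 248]), (260, [60, 169, 178]), (261, [49, 163, 86]), (262, [43, 158, 82]), (263, [68, 160, 84]), (264, [200, 163, 99]), (380, [82, 164, 87]), (382, [48, 163, 87]), (383, [57, 170, 118]), (384, [80, 177, 247]), (385, [82, 177, 248])]
[(285, [83, 181, 248]), (286, [75, 158, 237]), (287, [23, 26, 27]), (288, [58, 59, 58]), (289, [48, 50, 48]), (290, [50, 50, 48]), (364, [56, 53, 56]), (365, [58, 57, 55]), (366, [34, 43, 60]), (367, [61, 135, 214]), (368, [83, 180, 248]), (369, [84, 181, 248])]
lip [ -5.8 -60.3]
edgeL [ 32.8 -59.3]
edgeR [-35.2 -59.1]
jawL [ 28.6 -74.7]
jawR [-40.1 -74.5]
```

```bash
python3 -m creep '[[20,-0.1,0.01,0,0,0,0],[20,-0.085,0,-0.6,0,0,0],[20,0,0,-0.9,0,0,0],[20,0,0,-0.8,0,0,0],[20,0,0,-0.5,0,0,0],[20,0,0,-0.4,0,0,0],[20,0,0,0,0,0,0],[20,0,0,0,0,0,0]]'
python3 look.py w7 holder .026; python3 - <<'E'
from h import *
a=cv2.imread('pics/w7.png')[90:290,220:420]
from plant import capture
b=capture("side")["frame"][150:250,330:480,::-1]
cv2.imwrite('pics/c7.png',cv2.hconcat([cv2.resize(a,(400,400)),cv2.copyMakeBorder(cv2.resize(b,(400,267)),0,133,0,0,0)]))
E
```

```text
time_s: 12.9
tcp_pos: [0.5345, -0.1769, 0.0511]
eef_rot: [180.0, -0.0, -81.5]
contact_force: [0.6, -0.1, -2.1]
gripper_width: 0.0321
gripper_force: 25.0
[ 0.5441 -0.241   0.2089] [ 0.53503279 -0.17699396  0.05173356] [ 0.25288611  0.14162765 -1.53155041]
holder 0.73 [262.5, 65.2, 383.1, 137.7] cent [322.4 100. ] [ 0.5455 -0.2566  0.026 ] ((545.4574584960938, -255.9152069091797), (73.49720001220703, 42.752471923828125), 9.111894607543945)
```

View pics/c7.png

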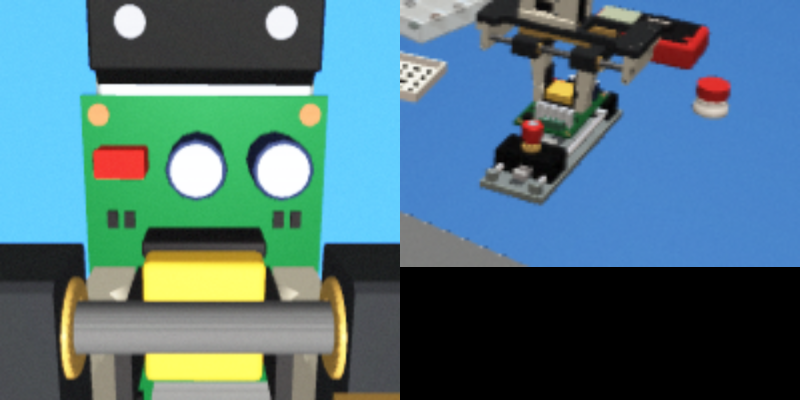

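The board is square with the fixed jaw, with a thin strip of ledge visible at crop row 90. Checking the gap before the final descent.

```bash
python3 - <<'E'
from h import *
c=pickle.load(open("w7.pkl","rb")); f=c["frame"].astype(int)
print([(i,f[i,325].tolist()) for i in range(122,142)])
print([(j,f[120,j].sum(),f[142,j,2]) for j in list(range(256,270))+list(range(376,388))])
g=np.radians(8.5); A=np.array([[np.cos(g),np.sin(g)],[-np.sin(g),np.cos(g)]]); T=np.array([.535,-.1770])
for n,uv,z in (("lip",(325,131.7),.0265),("edge",(325,137.5),.0483)):
    print(n,np.round(A@(p2w(c,uv,z)[:2]-T)*1000,1))
E
```

```text
[(122, [57, 57, 56]), (123, [49, 49, 49]), (124, [33, 35, 33]), (125, [25, 29, 30]), (126, [22, 22, 23]), (127, [22, 21, 20]), (128, [25, 25, 26]), (129, [18, 20, 18]), (130, [21, 19, 23]), (131, [23, 23, 22]), (132, [142, 148, 159]), (133, [249, 251, 253]), (134, [254, 255, 255]), (135, [254, 255, 255]), (136, [254, 254, 255]), (137, [222, 244, 239]), (138, [72, 201, 117]), (139, [71, 201, 115]), (140, [73, 203, 118]), (141, [70, 200, 114])]
[(256, np.int64(561), np.int64(253)), (257, np.int64(555), np.int64(253)), (258, np.int64(559), np.int64(253)), (259, np.int64(556), np.int64(253)), (260, np.int64(558), np.int64(154)), (261, np.int64(561), np.int64(104)), (262, np.int64(556), np.int64(97)), (263, np.int64(554), np.int64(100)), (264, np.int64(326), np.int64(102)), (265, np.int64(113), np.int64(100)), (266, np.int64(155), np.int64(106)), (267, np.int64(176), np.int64(119)), (268, np.int64(160), np.int64(118)), (269, np.int64(177), np.int64(123)), (376, np.int64(175), np.int64(121)), (377, np.int64(173), np.int64(116)), (378, np.int64(163), np.int64(107)), (379, np.int64(154), np.int64(105)), (380, np.int64(177), np.int64(103)), (381, np.int64(531), np.int64(104)), (382, np.int64(564), np.int64(106)), (383, np.int64(555), np.int64(134)), (384, np.int64(554), np.int64(253)), (385, np.int64(562), np.int64(253)), (386, np.int64(565), np.int64(254)), (387, np.int64(556), np.int64(254))]
lip [ -3.  -61.2]
edge [ -2.7 -58.5]
```

```bash
python3 -m creep '[[20,0,-0.02,-0.15,0,0,0],[20,0,0,-0.15,0,0,0],[20,0,0,-0.15,0,0,0],[20,0,0,-0.1,0,0,0],[20,0,0,-0.06,0,0,0],[20,0,0,0,0,0,0],[20,0,0,0,0,0,0]]'
```

```text
time_s: 13.63
tcp_pos: [0.5344, -0.1778, 0.0357]
eef_rot: [180.0, 0.0, -81.6]
contact_force: [0.8, -0.3, -1.2]
gripper_width: 0.0316
gripper_force: 25.0
```

```bash
python3 -m creep '[[20,0,0,-0.04,0,0,0],[20,0,0,-0.04,0,0,0],[20,0,0,0,0,0,0],[20,0,0,0,0,0,0]]'; python3 -m creep '[[20,0,0,-0.03,0,0,0],[20,0,0,0,0,0,0],[20,0,0,0,0,0,0]]'
```

```text
time_s: 13.97
tcp_pos: [0.5344, -0.1778, 0.0338]
eef_rot: [180.0, 0.0, -81.5]
contact_force: [-0.0, 0.4, -1.6]
gripper_width: 0.0317
gripper_force: 25.0
time_s: 14.22
tcp_pos: [0.5345, -0.1778, 0.0331]
eef_rot: [-180.0, 0.0, -81.6]
contact_force: [-0.4, -0.5, -1.9]
gripper_width: 0.0319
gripper_force: 25.0
```

No ledge contact yet, so I'll step further down.

```bash
python3 -m creep '[[20,0,0,-0.03,0,0,0],[20,0,0,0,0,0,0],[20,0,0,0,0,0,0]]'; python3 -m creep '[[20,0,0,-0.03,0,0,0],[20,0,0,0,0,0,0],[20,0,0,0,0,0,0]]'
```

```text
time_s: 14.47
tcp_pos: [0.5345, -0.1778, 0.033]
eef_rot: [-180.0, -0.0, -81.5]
contact_force: [-1.7, 1.0, 5.3]
gripper_width: 0.0318
gripper_force: 25.0
time_s: 14.72
tcp_pos: [0.5345, -0.1778, 0.033]
eef_rot: [-180.0, -0.0, -81.5]
contact_force: [-4.9, 1.9, 12.1]
gripper_width: 0.0317
gripper_force: 25.0
```

Contact at z = 0.033, as expected for a seated board. Easing the press, then opening and retreating.

```bash
python3 -m creep '[[20,0,0,0.04,0,0,0],[34,0,0,0,0,0,0],[40,0,0,0,0,0,0],[60,0,0,0,0,0,0],[60,0,0,0,0,0,0],[60,0,0,0.2,0,0,0],[60,0,0,0.8,0,0,0],[60,0,0,1,0,0,0]]'
python3 -m creep '[[60,0,0,1,0,0,0],[60,0,0.5,1,0,0,0],[60,0,1,1,0,0,0],[60,0,1,1,0,0,0],[60,0,1,1,0,0,0],[60,0,0.6,0,0,0,0],[60,0,0,0,0,0,0],[60,0,0,0,0,0,0]]'
python3 look.py w8 green_board .03 knob .068; python3 - <<'E'
from h import *
a=cv2.imread('pics/w8.png')[0:230,220:420]
from plant import capture
b=capture("side")["frame"][160:240,340:440,::-1]
cv2.imwrite('pics/c8.png',cv2.hconcat([cv2.resize(a,(400,460)),cv2.copyMakeBorder(cv2.resize(b,(400,320)),0,140,0,0,0)]))
E
```

```text
time_s: 15.38
tcp_pos: [0.533, -0.1777, 0.0816]
eef_rot: [179.8, 0.0, -81.6]
contact_force: [1.2, -0.4, 0.9]
gripper_width: 0.0592
gripper_force: 0.0
time_s: 16.05
tcp_pos: [0.5344, -0.0746, 0.208]
eef_rot: [-180.0, 0.0, -81.5]
contact_force: [0.4, -0.3, 0.3]
gripper_width: 0.0601
gripper_force: 0.0
[ 0.5438 -0.1388  0.3659] [ 0.53409686 -0.07521455  0.20745321] [-0.64079206 -0.03737428  0.44653648]
green_board 0.76 [305.4, 30.3, 370.2, 142.2] cent [334.7  87.7] [ 0.5352 -0.1823  0.03  ] ((534.802734375, -178.80641174316406), (71.09944152832031, 117.47237396240234), 8.6080961227417)
knob 0.89 [324.5, 156.1, 342.9, 181.3] cent [335.  168.9] [ 0.5229 -0.0971  0.068 ] ((523.392578125, -96.81806182861328), (22.37035369873047, 23.71658706665039), 9.722648620605469)
```

View pics/c8.png

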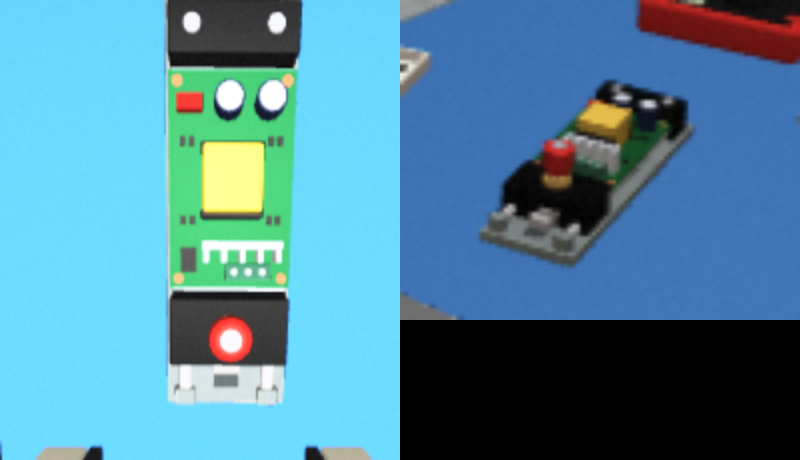

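The board lies flat between both jaws and centred, and the knob sits down just above its collar. Handing in.

```bash
python3 -c "
from plant import close_job
print(close_job())"
```

```text
the job is handed in; nothing more can be done
None
```

I moved the jaw to the 0.048 notch with the pin back at its starting (home) height, laid the green board flat and centred on both ledges, let go, and handed the job in at about 16 s; no verdict came back.

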